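# Drift a worn linear bearing out of a printed carriage block

## Robot

A 6-joint arm with a two-finger parallel gripper is mounted at the origin on the work surface. World frame = base frame: x ahead of the robot, y to its left, z up, the work surface at z = 0. Lengths are in m, angles in rad, forces in N, time in s.
With the tool pointing down it reaches from about 0.3 to 0.875 m from the base axis. Payload 6.4 kg.
Tool frame: the origin (TCP) lies on the centre line of the jaws, within the pads' length; the fingertips stand ctrl.nose_length ahead of it and the grasp point (between the pads) lies 6 mm ahead of it (ctrl.nose_length is the distance from the TCP to the fingertips, in m); x points along the fingers, y is the direction in which the jaws open and shut, and the axes are right-handed (so a half turn about x gives the same grasp; the last joint's range is limited). The gripper opens to 85 mm and grips with 20 to 120 N. Pads are 22 mm wide; open, the fingers measure 114 mm over their backs; the gripper's body (76 mm by 85 mm) begins 54 mm behind the grasp point. The pads swing forward as they close: fully open they stand 13 mm farther back than shut.
Start: joints at [1.137, 0.181, 1.607, -0, 1.354, -0.206], TCP at [0.13, 0.56, 0.256] pointing down, gripper open.
Joint ranges: [-2.99, 2.99], [-0.89, 2.07], [0.3, 2.58], [-1.14, 4.28], [0, 2.63], [-3.12, 3.12]. Speed limits (rad/s): [2.57, 2.57, 3.01, 3.14, 3.14, 3.14].

## Interface

Orientations are given as a unit quaternion [w, x, y, z].
In Python, from bench import telemetry, cams, workorder, spotter, ctrl gives the robot as it stands. The module is installed in compiled form; this text tells all that it offers.
- The arm moves only by the tool servo_tool, never from a script. Its argument "targets" is one flat list of numbers, 4 for each row, row after row: the shift along the tool's x, y, z in mm, then the turn about the tool's x in rad. A call has exactly 5 rows; each row shifts and turns the commanded pose from where the row before left it, along the tool's axes as they then stand; what a row does not reach is not made up. A row lasts 1/10 s, in which the tool goes at most 50 mm and 8.59 degrees, less where a joint would pass 70% of its speed; a pose out of reach is approached as far as the arm can. A call is refused whole if a number of a shift passes 50 or a number of a turn 0.15, either way. A call with a gripper value outside its range is refused whole. "fingers" is the finger opening in mm, from 0 to 85.4, set as the call begins (left out, the last holds). The fingers move at their own pace and stop on an object; the grip force is fixed at half the most. Time passes only in rows, so rows that do not move let the fingers close, or fill a call up. It gives the time, the measured TCP pose, the force and the opening at its end, in the units of the state.
- telemetry.get_obs(): the state, without advancing time (a new reading comes with each control period).
- cams.camera(name): name is "scene" or "side" or "wrist"; returns (picture, depth): 480x640x3 uint8, blue, green, red; 480x640 float32, m along the optical axis (not along the pixel's ray), 0 where there is no reading.
- cams.camera_params(name): a dict with "intrinsics" (3x3 intrinsics, pixels), "R" (3x3) and "t" (3): a world point X has camera coordinates R X + t; the wrist camera has in their place "mount" (4x4, takes a point from camera to tool coordinates, whose origin is the TCP and whose axes are the tool frame's). Camera axes: x right, y down, z forward; pixel columns grow to the right and rows downward; lengths in m; the calibration is good to about 2 mm. A picture is of the moment at which its call begins: read the wrist's pose just before it. camera_params takes no time and is no camera call.
- workorder.hand_in(): hands the job in, once; it reports no verdict.
Trained networks look in the newest picture that a camera, given by its name, has taken for a name from the list of things; names that differ only in an ending like _2 or _b are one class to them, and where a whole thing is asked for, a point or a joint stands for the part that bears it (a point fixed in the world has none). Each returns a list of dicts, best first, with "score" (0 to 1); they miss things now and then, are a little off and sometimes report something else, mostly with a low value. They report only what shows in the picture. A call takes as long as a camera call. They do not tell look-alikes from the thing itself.
- spotter.search_frame(camera, thing): "pixel" ([column, row] in pixels, amid what is visible of it).
The state is a dict: "time_s": time; "q": joint angles; "dq": joint speeds; "joint_efforts": joint torques, N m; "eef_pos": TCP position; "eef_rot": TCP orientation; "wrist_force": force on the tool from outside, world axes, zero at the start; "torque": the same for the moment, N m; "opening": opening from 0.0 (shut) to 1.0 (fully open).
Only numpy, scipy, OpenCV 4.12 (cv2) and the standard library are available. Lean on these libraries where they do the work, as an engineer would, in place of code of your own. Each camera call takes 0.05 s, during which the arm holds its last target.

## Task

The worn linear bearing is stuck in the bore of the printed carriage block on the press-out stand: take the drift (the stout rod with the black grip) from the wooden tool holder, feel its tip into the top of the bore, and push the old bearing down and out so that it drops onto the stand's base. The block is brittle and sits loose in its pocket, so never press on it or the bearing with more than 25 N. Then draw the drift out and stand it back in its hole in the holder, leaving the other things where they are.

Things in the scene. Friction and masses are not known exactly. Their poses are not given: they have to be found in the camera images.
- stand: Grey-painted metal press-out stand, fixed to the bench, 108 x 108 mm; origin at the centre of its underside, z up. An 8 mm base plate, cheeks along the two y sides, and a 10 mm top plate (top face 53 mm up) with a 44 mm opening; the space between base and top plate is open at both x sides. It carries the pocket, block and worn bearing.
- pocket (a point): Centre of the fenced 80 mm square pocket on the stand's top plate, 56 mm up, on a 3 mm rubber pad. On the pad sits the loose block, square to the stand: its foot (68 x 68 x 7 mm) has 6 mm play each way, so the bore's axis lies anywhere within 6 mm in x and in y (stand's axes) of this point: not measured, to be felt or seen. It slides only if pushed sideways with 7 N or more.
- block_top (a point): A point on the stand's axis, 108 mm above the bench: the height of the off-white printed block's flat top. The block's body is 44 x 44 mm, with a plain upright bore 22 mm across right through its middle (52 mm long, sharp-edged mouth). The point does not follow the block. Clips hold the block down; on its rubber pad it gives about 1 mm for each 8 N of downward push.
- bearing (a joint): How far (m) the worn steel bearing (22 mm across, 30 mm long) has gone down the bore. It starts at 0 to 0.010, its top face 8 mm plus this below the block's top. It is pinched and takes about 9 to 14 N to move; at about 0.028 (top face 36 mm down) the bore lets go, the resistance vanishes and it drops onto the base plate, where it stands at 0.062.
- drift_grip (a point): Drift: upright steel rod 20 mm across with a black round grip 30 mm across and 50 mm long on top, 130 mm long in all, 0.15 to 0.3 kg. This point is the centre of the grip, on the axis, 105 mm above the tip; z runs up the axis from tip to grip.
- drift: The same drift; its origin is the centre of its flat lower end (the tip). The bare rod is 80 mm long from here up to the grip.
- hole_a (a point): Centre of the mouth of one hole in the fixed plywood tool holder (64 x 150 x 50 mm, long along its y), 50 mm above the bench, at +38 mm in the holder's y. Holes are round, upright, 24 mm across, 44 mm deep with a flat floor on which the tools stand upright; one holds the drift, the other the scraper, and which is which varies.
- hole_b (a point): Centre of the mouth of the other hole, 76 mm from the first, at -38 mm in the holder's y.
- scraper_grip (a point): Centre of the wooden handle (22 mm across, 46 mm long) of the slim scraper, which stands in the other hole; its handle's top is 110 mm above the bench. Leave alone.
- new_bearing_center (a point): Centre of the new bearing, a steel cylinder 22 mm across and 30 mm high, standing on the bench. Leave alone.
- model_center (a point): White printed model of three balls on a round foot, 88 mm wide, 82 mm high; point on its axis 40 mm up. Leave alone.
- bolts_center (a point): Grey open tray of bolts, 90 x 60 x 22 mm; centre of the tray. Leave alone.
Not all that is in view belongs to the job. What is shaped like the drift but blue or red is not meant. Of the things that look like the part that bears hole_a, take the one that is farthest from the robot's base at the start.

How it is judged:
On the way, in this order (a step that is already met when the one before it is completed fails the run):
1. the drift is drawn clear of the holder (height (world z) of drift above 0.055 m), for 0.1 s.
2. the bearing has dropped out of the far end, with the drift in the bore (value of joint bearing above 0.055 m and horizontal distance between drift and stand below 0.012 m and z of drift in the frame of stand below 0.09 m), for 0.1 s.
At the end, for the whole second after the job is handed in: the old bearing stands on the stand's base plate (dropped right out of the bore) and the drift stands at rest in a hole of the holder, tip at least 35 mm down, within 6 mm of the hole's axis and upright to 0.12 rad, released (value of joint bearing above 0.055 m and linear speed of drift below 0.02 m/s and ((horizontal distance between drift and hole_a below 0.006 m and z of drift in the frame of hole_a below -0.035 m and angle between drift_grip's own z axis and vertical below 0.12 rad) or (horizontal distance between drift and hole_b below 0.006 m and z of drift in the frame of hole_b below -0.035 m and angle between drift_grip's own z axis and vertical below 0.12 rad))); the robot touches nothing.
It fails at once if the drift presses on the block, bearing or stand with more than 25 N (contact force between drift and stand above 25 N).
It fails at once if the arm or gripper pushes the block or stand with more than 25 N (contact force between the arm and stand above 25 N).
It fails at once if a bystander (scraper, new bearing, model, bolt tray) is moved by more than 20 mm (distance of any of scraper_grip, new_bearing_center, model_center, bolts_center from where it was at the start of the episode above 0.02 m).
It also fails if it takes over 72 s, if anything falls off the work surface, if the arm or the gripper's body presses on something with over 40 N, if the wrist force passes 120 N, or if a joint passes its speed limit or range.

## Working session

There is one attempt and no reset: what is moved stays moved. The work goes in short steps, Python scripts to look and compute and a tool call to move; the robot and the scene stay as the last step left them, time stands still between calls to the robot, and variables do not carry over. Pictures are saved under pics/ and viewed, and the job is handed in when it is done.

Besides the shell and the picture viewer there is one more tool, called after ">>>" by a JSON object that holds its "fn" and its "kwargs". servo_tool: Moves the arm, as the interface text tells. Its arguments: {"type":"object","properties":{"targets":{"type":"array","items":{"type":"number"}},"fingers":{"type":"number"}},"required":["targets"]}

```bash
mkdir -p pics; cat > h.py <<'E'
import numpy as np, cv2
from bench import telemetry, cams, workorder, spotter, ctrl
from scipy.spatial.transform import Rotation as R
def st():
    o=telemetry.get_obs(); return o
def rot(o):
    w,x,y,z=o['eef_rot']; return R.from_quat([x,y,z,w]).as_matrix()
def snap(n,f):
    o=st(); p,d=cams.camera(n); cv2.imwrite('pics/'+f+'.png',p); np.savez('pics/'+f+'.npz',p=p,d=d,pos=o['eef_pos'],rot=rot(o)); return p,d
def cloud(n,f):
    z=np.load('pics/'+f+'.npz'); d=z['d']; P=cams.camera_params(n); K=np.array(P['intrinsics'])
    v,u=np.mgrid[0:480,0:640]; c=np.stack([(u-K[0,2])/K[0,0]*d,(v-K[1,2])/K[1,1]*d,d],-1)
    if n=='wrist':
        M=np.array(P['mount']); t=c@M[:3,:3].T+M[:3,3]; w=t@z['rot'].T+z['pos']
    else: w=(c-np.array(P['t']))@np.array(P['R'])
    w[d==0]=np.nan; return w
E
python3 - <<'E'
from h import *
o=st(); print({k:np.round(v,3) for k,v in o.items()}, ctrl.nose_length); print(np.round(rot(o),3))
for n in ['scene','side','wrist']: snap(n,n+'0'); P=cams.camera_params(n); print(n,{k:np.round(v,3).tolist() for k,v in P.items()})
E
```

```text
{'time_s': np.float64(0.0), 'q': array([ 1.137,  0.182,  1.608,  0.   ,  1.354, -0.206]), 'dq': array([ 0.001, -0.001, -0.   ,  0.   ,  0.001, -0.002]), 'joint_efforts': array([-1.0000e-03, -4.4488e+01, -3.5133e+01, -0.0000e+00,  9.0000e-03,
       -0.0000e+00]), 'eef_pos': array([0.13 , 0.56 , 0.255]), 'eef_rot': array([ 0.702,  0.08 ,  0.703, -0.081]), 'wrist_force': array([ 0.156, -0.179, -0.01 ]), 'torque': array([-0.057,  0.055,  0.028]), 'opening': np.float64(0.999)} 0.025
[[-0.001  0.226  0.974]
 [-0.002  0.974 -0.226]
 [-1.    -0.002 -0.   ]]
scene {'intrinsics': [[442.038, 0.0, 320.77], [0.0, 442.038, 234.423], [0.0, 0.0, 1.0]], 'R': [[-0.738, 0.674, 0.005], [0.574, 0.633, -0.519], [-0.354, -0.38, -0.855]], 't': [0.361, -0.205, 1.066]}
side {'intrinsics': [[577.765, 0.0, 316.943], [0.0, 577.765, 232.908], [0.0, 0.0, 1.0]], 'R': [[0.789, -0.615, -0.021], [-0.389, -0.472, -0.791], [0.476, 0.632, -0.612]], 't': [-0.391, 0.247, 1.04]}
wrist {'intrinsics': [[350.071, 0.0, 319.284], [0.0, 350.071, 240.967], [0.0, 0.0, 1.0]], 'mount': [[-0.0, -0.274, 0.962, -0.117], [1.0, 0.001, 0.001, 0.0], [-0.001, 0.962, 0.274, -0.07], [0.0, 0.0, 0.0, 1.0]]}
```

View pics/scene0.png

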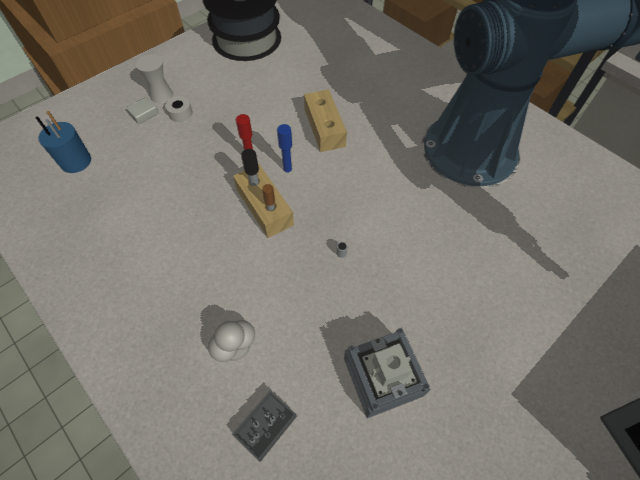

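View pics/side0.png

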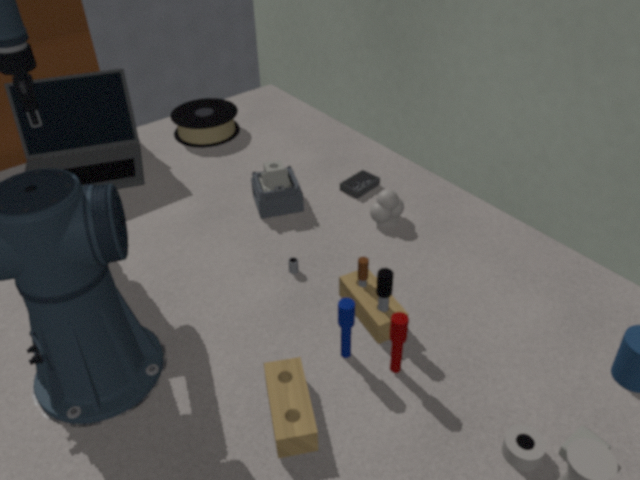

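View pics/wrist0.png

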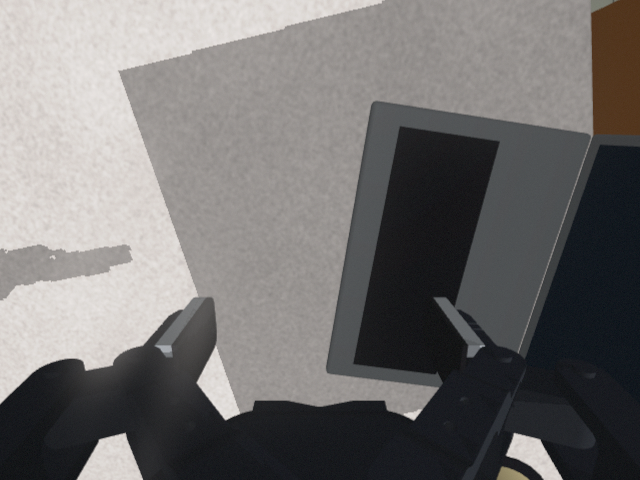

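The scene picture shows the drift (black grip, ~(250,162)) and the scraper (~(268,195)) in the far holder, with the stand at ~(388,368). A decoy empty holder is at (325,120), and the red and blue tools stand beside the drift.

```bash
python3 - <<'E'
from h import *
for n in ['scene','side']:
    w=cloud(n,n+'0')
    boxes={'scene':{'hold':(225,140,300,240),'stand':(335,320,435,420),'model':(205,310,260,365),'bolts':(225,380,300,465),'newb':(330,235,355,262),'red':(233,110,255,155),'blue':(275,120,295,175)},
     'side':{'hold':(335,250,410,345),'stand':(245,155,310,220),'red':(388,310,412,375),'blue':(335,295,358,360)}}[n]
    for k,(a,b,c,d) in boxes.items():
        p=w[b:d,a:c].reshape(-1,3); p=p[~np.isnan(p[:,0])]; 
        q=p[p[:,2]>0.012]
        print(n,k,len(q),'med',np.median(q,0).round(3),'min',q.min(0).round(3),'max',q.max(0).round(3))
        if k in('hold','stand'):
            for lo,hi in [(.046,.054),(.05,.058),(.058,.066),(.066,.09),(.085,.095),(.1,.107),(.107,.113),(.114,.13),(.12,.145)]:
                s=q[(q[:,2]>lo)&(q[:,2]<hi)]
                if len(s)>10:
                    r=cv2.minAreaRect((s[:,:2]*1000).astype(np.float32)); print('  ',lo,hi,len(s),s.mean(0).round(4),np.round(r[0],1),np.round(r[1],1),round(r[2],1))
E
```

```text
scene hold 2882 med [ 0.477 -0.212  0.051] min [ 0.358 -0.334  0.012] max [ 0.52  -0.122  0.14 ]
   0.046 0.054 1404 [ 0.4765 -0.196   0.0505] [ 456.4 -223.4] [218.6 125.3] 51.2
   0.05 0.058 970 [ 0.4742 -0.1987  0.0516] [ 455.7 -224.6] [217.7 124. ] 50.4
   0.058 0.066 70 [ 0.4265 -0.2531  0.0621] [ 451.3 -245.5] [159.8 110.4] 35.7
   0.066 0.09 212 [ 0.4421 -0.2218  0.077 ] [ 450.6 -243.6] [163.1 114.6] 35.3
   0.085 0.095 102 [ 0.4386 -0.2119  0.0902] [ 442.2 -223.6] [153.3  73. ] 34.7
   0.1 0.107 82 [ 0.4464 -0.2128  0.1034] [ 445.3 -223.9] [149.7  75.6] 35.1
   0.107 0.113 129 [ 0.4621 -0.1914  0.1102] [ 447.1 -224. ] [143.7  77. ] 35.1
   0.114 0.13 75 [ 0.4714 -0.2298  0.1215] [ 471.  -232.4] [14.4 30. ] 57.0
   0.12 0.145 212 [ 0.4684 -0.2357  0.1334] [ 466.6 -238.8] [30.1 29.1] 43.5
scene stand 4548 med [0.559 0.234 0.069] min [0.483 0.157 0.012] max [0.619 0.297 0.112]
   0.046 0.054 315 [0.5821 0.2363 0.0519] [548.4 226.7] [108.8 108. ] 67.5
   0.05 0.058 745 [0.5677 0.2271 0.0547] [548.7 226.6] [108.9 107.1] 67.4
   0.058 0.066 815 [0.5584 0.2324 0.0626] [549.8 227.8] [
[... 1673 characters left out ...]
   0.046 0.054 178 [0.5255 0.1915 0.0506] [545.2 224.5] [109.  108.9] 67.1
   0.05 0.058 239 [0.5268 0.2022 0.0543] [545.9 226.2] [112.6 109. ] 67.2
   0.058 0.066 295 [0.5346 0.2077 0.0627] [544.1 225.7] [103.7 101.1] 68.0
   0.066 0.09 621 [0.5387 0.2164 0.0727] [546.5 228.3] [113.9 100.5] 66.6
   0.085 0.095 100 [0.5378 0.22   0.0902] [542.  226.6] [44.2 59.7] 50.2
   0.1 0.107 90 [0.5422 0.2258 0.1037] [546.6 233.2] [56.  43.6] 68.1
   0.107 0.113 149 [0.5453 0.2296 0.1095] [546. 230.] [48.2 44.2] 66.8
side red 907 med [ 0.407 -0.335  0.093] min [ 0.397 -0.346  0.012] max [ 0.491 -0.252  0.134]
side blue 876 med [ 0.362 -0.255  0.094] min [ 0.35  -0.265  0.012] max [ 0.453 -0.14   0.134]
```

```bash
python3 - <<'E'
from h import *
p=cv2.imread('pics/scene0.png'); a=cv2.resize(p[315:425,335:440],None,fx=5,fy=5,interpolation=2); b=cv2.resize(p[110:245,220:300],None,fx=4,fy=4,interpolation=2); cv2.imwrite('pics/c1.png',a); cv2.imwrite('pics/c2.png',b)
E
```

```text
(no output)
```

View pics/c1.png

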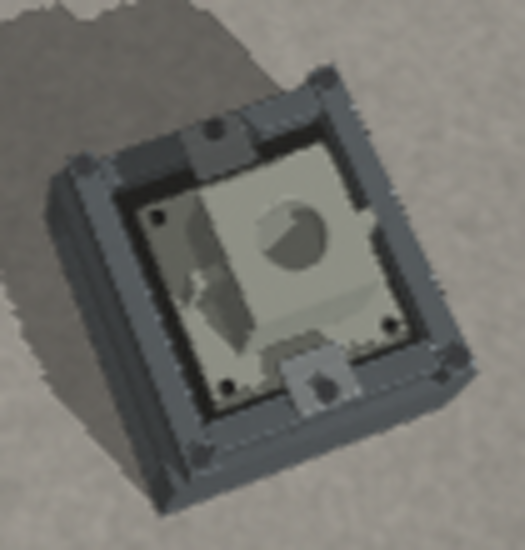

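View pics/c2.png

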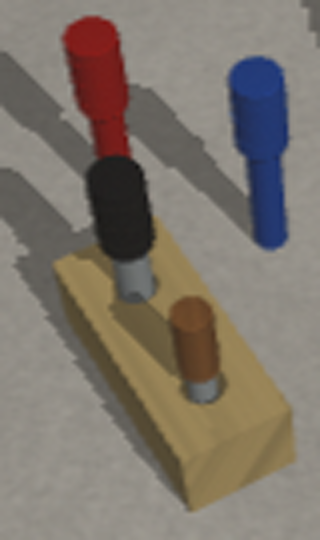

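>>> {"fn": "servo_tool", "kwargs": {"targets": [0,-19,40,0,0,-19,40,0,0,-19,40,0,0,-19,40,0,0,-19,40,0], "fingers": 60}}

```text
time_s: 0.65
eef_pos: [0.3041, 0.4211, 0.2561]
eef_rot: [0.702, 0.08, 0.703, -0.08]
wrist_force: [-0.4, 0.9, 1.1]
opening: 0.7
```

>>> {"fn": "servo_tool", "kwargs": {"targets": [0,-19,40,0,0,-19,40,0,0,-19,40,0,0,-19,40,0,0,-19,40,0]}}

```text
time_s: 1.15
eef_pos: [0.4777, 0.2833, 0.2561]
eef_rot: [0.702, 0.08, 0.703, -0.08]
wrist_force: [1.3, 1.0, -1.2]
opening: 0.699
```

>>> {"fn": "servo_tool", "kwargs": {"targets": [0,-19,40,0,0,-19,40,0,0,0,0,0,0,0,0,0,0,0,0,0]}}

```text
time_s: 1.65
eef_pos: [0.545, 0.2302, 0.2559]
eef_rot: [0.702, 0.08, 0.703, -0.08]
wrist_force: [-0.5, 0.3, 0.5]
opening: 0.702
```

```bash
python3 - <<'E'
from h import *
snap('wrist','wst'); o=st(); print(o['eef_pos'],rot(o).round(4),o['wrist_force'],o['time_s'])
w=cloud('wrist','wst')
m=(np.abs(w[...,2]-0.108)<0.004)
m&=np.hypot(w[...,0]-.547,w[...,1]-.23)<.045
s=w[m]; print(len(s),s.mean(0)); print(cv2.minAreaRect((s[:,:2]*1000).astype(np.float32)))
E
```

```text
[0.54490115 0.23055497 0.25607645] [[-8.000e-04  2.245e-01  9.745e-01]
 [ 1.000e-04  9.745e-01 -2.245e-01]
 [-1.000e+00 -1.000e-04 -8.000e-04]] [-0.80540981 -0.34890979  0.07738174] 1.7
2521 [0.54467923 0.23252787 0.10725783]
((545.3760986328125, 232.32615661621094), (43.9304313659668, 44.415283203125), 67.39800262451172)
```

View pics/wst.png

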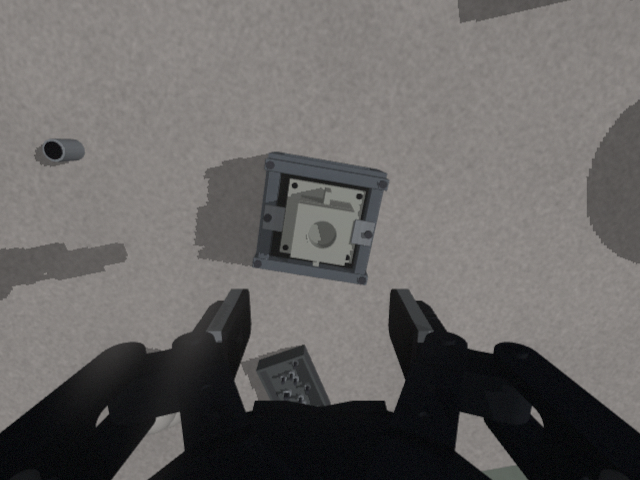

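The wrist view shows the block in the stand at ~(322,235) with the bore at (321,234). Next I'll find the drift precisely.

```bash
python3 - <<'E'
from h import *
for n in ['scene','side']:
    w=cloud(n,n+'0'); z=np.load('pics/'+n+'0.npz'); p=z['p'].astype(int)
    reg=(np.hypot(w[...,0]-.466,w[...,1]+.238)<.035)
    for nm,c,zl,zh in [('drift top',(.467,-.238),.130,.142),('scr top',(.425,-.175),.104,.116),('drift side',(.467,-.238),.09,.130)]:
        m=(np.hypot(w[...,0]-c[0],w[...,1]-c[1])<.035)&(w[...,2]>zl)&(w[...,2]<zh); s=w[m]
        print(n,nm,len(s),s.mean(0).round(4) if len(s) else '', cv2.minEnclosingCircle((s[:,:2]*1000).astype(np.float32)) if len(s)>3 else '')
    m=(np.hypot(w[...,0]-.447,w[...,1]+.208)<.1)&(np.abs(w[...,2]-.050)<.003)&(p.min(-1)>30)&(p[...,2]>p[...,0]+30)
    s=w[m]; print(n,'holder',len(s),cv2.minAreaRect((s[:,:2]*1000).astype(np.float32)), np.percentile(s,[1,99],axis=0).round(3).tolist())
E
```

```text
scene drift top 167 [ 0.4678 -0.2373  0.1357] ((467.6089172363281, -238.2684783935547), 16.131433486938477)
scene scr top 0  
scene drift side 184 [ 0.4717 -0.23    0.1101] ((467.6081848144531, -238.15187072753906), 15.277823448181152)
scene holder 1250 ((474.024658203125, -200.77357482910156), (152.6236114501953, 65.18917083740234), 79.44692993164062) [[0.434, -0.276, 0.047], [0.515, -0.126, 0.053]]
side drift top 186 [ 0.4636 -0.2406  0.136 ] ((464.9658203125, -238.17359924316406), 16.466917037963867)
side scr top 0  
side drift side 267 [ 0.4578 -0.2462  0.1106] ((463.1520690917969, -240.64840698242188), 15.056109428405762)
side holder 1155 ((471.781982421875, -201.50897216796875), (151.38502502441406, 66.46942138671875), 80.10814666748047) [[0.431, -0.272, 0.048], [0.51, -0.128, 0.053]]
```

>>> {"fn": "servo_tool", "kwargs": {"targets": [0,-47.5,2.8,0,0,-47.5,2.8,0,0,-47.5,2.8,0,0,-47.5,2.8,0,0,-47.5,2.8,0], "fingers": 55}}

```text
time_s: 2.2
eef_pos: [0.5049, -0.005, 0.2566]
eef_rot: [0.703, 0.079, 0.702, -0.079]
wrist_force: [1.1, -0.3, -0.2]
opening: 0.643
```

>>> {"fn": "servo_tool", "kwargs": {"targets": [0,-47.5,2.8,0,0,-47.5,2.8,0,0,-47.5,2.8,0,0,-47.5,2.8,0,0,-47.5,2.8,0]}}

```text
time_s: 2.7
eef_pos: [0.4656, -0.2397, 0.2567]
eef_rot: [0.703, 0.08, 0.702, -0.08]
wrist_force: [1.0, 0.4, 0.0]
opening: 0.639
```

>>> {"fn": "servo_tool", "kwargs": {"targets": [0,0,0,0,0,0,0,0,0,0,0,0,0,0,0,0,0,0,0,0]}}

```text
time_s: 3.2
eef_pos: [0.4664, -0.2379, 0.2564]
eef_rot: [0.703, 0.08, 0.703, -0.079]
wrist_force: [0.3, -0.4, 0.2]
opening: 0.65
```

```bash
python3 - <<'E'
from h import *
snap('wrist','wdr'); o=st(); print(o['eef_pos'],rot(o).round(4),o['wrist_force'],o['time_s'])
w=cloud('wrist','wdr')
for c,zl,zh in [((.467,-.238),.130,.142),((.48,-.164),.104,.116)]:
    m=(np.hypot(w[...,0]-c[0],w[...,1]-c[1])<.03)&(w[...,2]>zl)&(w[...,2]<zh); s=w[m]
    print(len(s),s.mean(0), cv2.minEnclosingCircle((s[:,:2]*1000).astype(np.float32)))
E
```

```text
[ 0.46635879 -0.23817256  0.25639757] [[ 2.000e-04  2.238e-01  9.746e-01]
 [-0.000e+00  9.746e-01 -2.238e-01]
 [-1.000e+00 -0.000e+00  2.000e-04]] [-0.34151779 -0.01213979 -0.2722976 ] 3.25
1326 [ 0.46337687 -0.23790917  0.13509063] ((464.15765380859375, -238.1096649169922), 14.934914588928223)
613 [ 0.47765672 -0.16444322  0.10896169] ((478.4456481933594, -164.1393280029297), 10.982114791870117)
```

View pics/wdr.png

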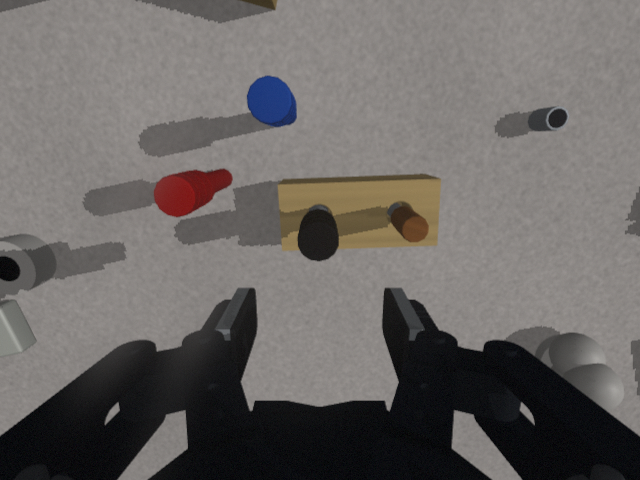

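The drift is centred under the tool: grip top at (319,235), fingers on either side clear of the scraper at (408,222). Descending.

>>> {"fn": "servo_tool", "kwargs": {"targets": [30,0,0,0,30,0,0,0,30,0,0,0,25,0,0,0,20,0,0,0], "fingers": 55}}

```text
time_s: 3.75
eef_pos: [0.4656, -0.2383, 0.1197]
eef_rot: [0.702, 0.08, 0.703, -0.08]
wrist_force: [-0.2, 0.1, -0.2]
opening: 0.645
```

>>> {"fn": "servo_tool", "kwargs": {"targets": [0,0,0,0,0,0,0,0,0,0,0,0,0,0,0,0,0,0,0,0], "fingers": 5}}

```text
time_s: 4.25
eef_pos: [0.4663, -0.2396, 0.1221]
eef_rot: [0.703, 0.08, 0.702, -0.081]
wrist_force: [0.6, -0.2, -2.5]
opening: 0.338
```

>>> {"fn": "servo_tool", "kwargs": {"targets": [0,0,0,0,0,0,0,0,0,0,0,0,0,0,0,0,0,0,0,0]}}

```text
time_s: 4.75
eef_pos: [0.4659, -0.2394, 0.1213]
eef_rot: [0.703, 0.08, 0.703, -0.08]
wrist_force: [-0.1, -0.0, -2.0]
opening: 0.337
```

>>> {"fn": "servo_tool", "kwargs": {"targets": [-10,0,0,0,-15,0,0,0,-15,0,0,0,-15,0,0,0,-15,0,0,0]}}

```text
time_s: 5.25
eef_pos: [0.466, -0.2394, 0.1926]
eef_rot: [0.703, 0.08, 0.702, -0.08]
wrist_force: [-0.3, -0.4, -2.4]
opening: 0.342
```

>>> {"fn": "servo_tool", "kwargs": {"targets": [-20,0,0,0,-20,0,0,0,-16,0,0,0,0,0,0,0,0,0,0,0]}}

```text
time_s: 5.75
eef_pos: [0.4659, -0.2394, 0.2475]
eef_rot: [0.703, 0.08, 0.702, -0.08]
wrist_force: [-1.2, -0.1, -3.2]
opening: 0.339
```

```bash
python3 - <<'E'
from h import *
for n in ['wrist','side','scene']: snap(n,n+'l')
o=st(); print(o['eef_pos'],rot(o).round(4),o['wrist_force'],o['torque'],o['time_s'],o['opening'])
p=[cv2.imread('pics/%sl.png'%n) for n in ['wrist','side','scene']]
cv2.imwrite('pics/lift.png',np.hstack([cv2.resize(p[0][200:480,160:480],(400,350)),cv2.resize(p[1][180:380,280:480],(350,350))]))
E
```

```text
[ 0.46539497 -0.2389148   0.24608994] [[-0.0017  0.2258  0.9742]
 [ 0.0014  0.9742 -0.2258]
 [-1.      0.001  -0.002 ]] [ 0.09470717  0.39607617 -3.44403096] [-0.03625486  0.00946479  0.01719104] 5.9 0.3366168086306705
```

View pics/lift.png

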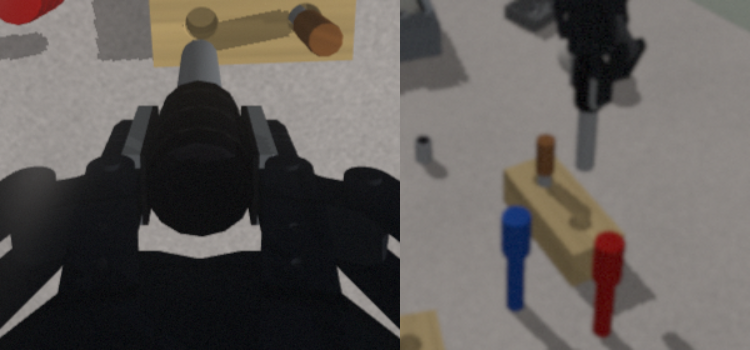

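Drift held upright and clear of the holder. Carrying it to the stand.

>>> {"fn": "servo_tool", "kwargs": {"targets": [0,40,-2.3,0,0,48,-2.7,0,0,48,-2.7,0,0,48,-2.7,0,0,48,-2.7,0]}}

```text
time_s: 6.4
eef_pos: [0.5051, -0.0086, 0.2464]
eef_rot: [0.702, 0.081, 0.703, -0.08]
wrist_force: [0.7, -0.4, -3.2]
opening: 0.336
```

>>> {"fn": "servo_tool", "kwargs": {"targets": [0,48,-2.7,0,0,48,-2.7,0,0,48,-2.7,0,0,45,-2.7,0,0,35,-2.2,0]}}

```text
time_s: 6.9
eef_pos: [0.5429, 0.2134, 0.2461]
eef_rot: [0.702, 0.08, 0.703, -0.08]
wrist_force: [1.6, -0.1, -2.7]
opening: 0.335
```

>>> {"fn": "servo_tool", "kwargs": {"targets": [0,20,-1.3,0,0,0,0,0,0,0,0,0,0,0,0,0,0,0,0,0]}}

```text
time_s: 7.4
eef_pos: [0.5467, 0.2294, 0.247]
eef_rot: [0.702, 0.081, 0.703, -0.081]
wrist_force: [-0.6, -0.4, -2.5]
opening: 0.339
```

```bash
python3 - <<'E'
from h import *
for n in ['wrist','side','scene']: snap(n,n+'h')
o=st(); print(o['eef_pos'],rot(o).round(4),o['wrist_force'],o['torque'],o['time_s'],o['opening'])
p=[cv2.imread('pics/%sh.png'%n) for n in ['wrist','side','scene']]
cv2.imwrite('pics/hov.png',np.hstack([cv2.resize(p[0][150:350,220:420],(400,400)),cv2.resize(p[1][110:230,220:340],(400,400))]))
cv2.imwrite('pics/hov2.png',cv2.resize(p[2][280:430,320:470],(600,600)))
E
```

```text
[0.54690426 0.22971585 0.24741577] [[ 2.000e-04  2.270e-01  9.739e-01]
 [-0.000e+00  9.739e-01 -2.270e-01]
 [-1.000e+00  0.000e+00  2.000e-04]] [-1.26330996 -1.3437396  -3.92412442] [-0.01293342  0.00072371  0.03228311] 7.55 0.3366722940292634
```

View pics/hov.png

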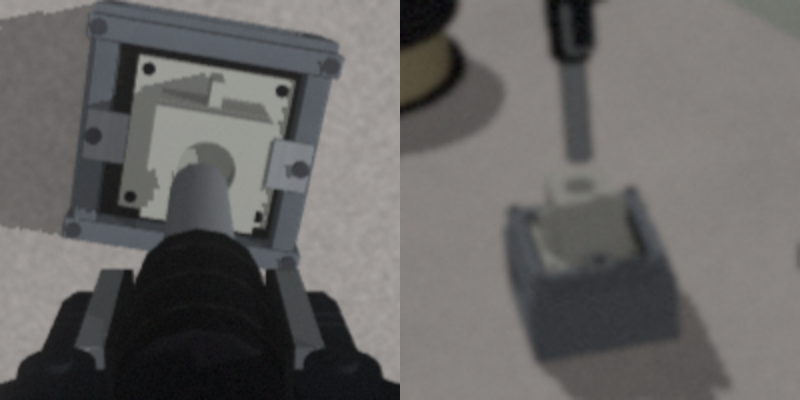

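View pics/hov2.png

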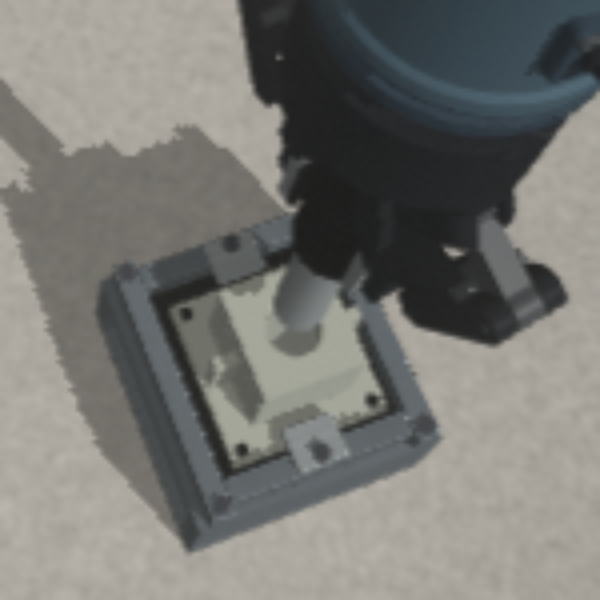

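All three views show the rod tip hanging just above the bore mouth. I'll measure the rod-to-bore offset within each camera so the calibration errors cancel.

```bash
cat >> h.py <<'E'
from scipy.optimize import least_squares
def rodfit(w,c,zl,zh,r=.010):
    m=(np.hypot(w[...,0]-c[0],w[...,1]-c[1])<.025)&(w[...,2]>zl)&(w[...,2]<zh); s=w[m]
    f=lambda q: np.hypot(s[:,0]-q[0]-q[2]*(s[:,2]-zl),s[:,1]-q[1]-q[3]*(s[:,2]-zl))-r
    q=least_squares(f,[c[0],c[1],0,0],loss='soft_l1',f_scale=.001); return len(s),q.x
def blockfit(w):
    m=(np.abs(w[...,2]-.108)<.003)&(np.hypot(w[...,0]-.5465,w[...,1]-.231)<.04); s=w[m]
    return len(s),cv2.minAreaRect((s[:,:2]*1000).astype(np.float32)),s
E
python3 - <<'E'
from h import *
for n in ['wrist','side','scene']:
    w=cloud(n,n+'h'); k,q=rodfit(w,(.547,.23),.137,.165); k2,b,s=blockfit(w)
    print(n,k,(q[:2]*1000).round(1),'tip',((q[:2]-.006*q[2:])*1000).round(1),'slope',q[2:].round(3),'| block',k2,np.round(b[0],1),np.round(b[1],1),round(b[2],1))
E
```

```text
wrist 338 [545.6 229.9] tip [545.6 229.9] slope [0.002 0.   ] | block 2122 [545.3 232.4] [44.  44.4] 67.3
side 85 [547.1 230.4] tip [547.1 230.6] slope [-0.011 -0.046] | block 167 [545.8 230.3] [52.7 44.1] 67.0
scene 82 [547.2 228.2] tip [547.3 228.1] slope [-0.012  0.006] | block 513 [547.2 230.5] [44.3 45.1] 67.5
```

>>> {"fn": "servo_tool", "kwargs": {"targets": [5,2.3,-0.7,0,7,0,0,0,6,0,0,0,2,0,0,0,0,0,0,0]}}

```text
time_s: 8.05
eef_pos: [0.5462, 0.2328, 0.2264]
eef_rot: [0.702, 0.08, 0.703, -0.081]
wrist_force: [0.3, -1.0, -1.8]
opening: 0.338
```

```bash
python3 - <<'E'
from h import *
for n in ['wrist','scene']: snap(n,n+'i')
o=st(); print(o['eef_pos'],o['wrist_force'],o['time_s'])
for n in ['wrist','scene']:
    w=cloud(n,n+'i'); k,q=rodfit(w,(.547,.232),.118,.145); k2,b,s=blockfit(w)
    print(n,k,(q[:2]*1000).round(1),'slope',q[2:].round(3),'| block',k2,np.round(b[0],1),np.round(b[1],1),round(b[2],1))
p=[cv2.imread('pics/%si.png'%n) for n in ['wrist','scene']]
cv2.imwrite('pics/hovi.png',np.hstack([cv2.resize(p[0][150:350,220:420],(400,400)),cv2.resize(p[1][320:420,345:445],(400,400))]))
E
```

```text
[0.54665174 0.23294114 0.22730128] [ 0.95777936 -0.01297903 -2.66052465] 8.15
wrist 325 [545.  233.4] slope [ 0.    -0.001] | block 2386 [545.4 232.3] [44.  44.5] 67.5
scene 75 [546.6 231.5] slope [0.002 0.007] | block 508 [547.5 230.6] [44.5 45. ] 67.4
```

View pics/hovi.png

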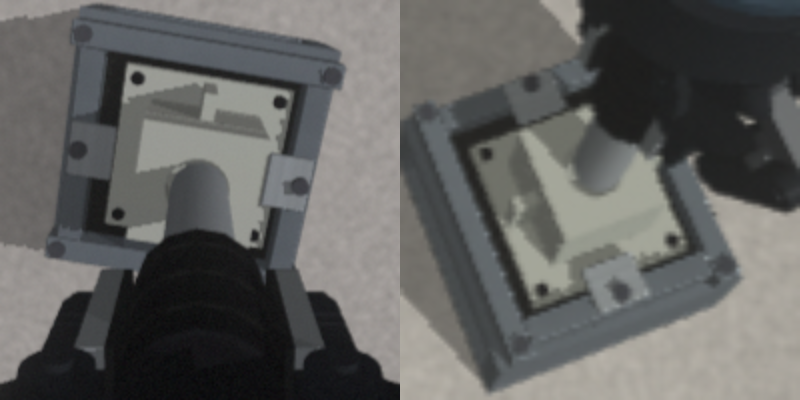

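>>> {"fn": "servo_tool", "kwargs": {"targets": [0,-0.8,0.8,0,1,0,0,0,1.5,0,0,0,1.5,0,0,0,0,0,0,0]}}

```text
time_s: 8.65
eef_pos: [0.547, 0.2319, 0.2229]
eef_rot: [0.702, 0.08, 0.703, -0.08]
wrist_force: [-1.1, -0.2, -3.1]
opening: 0.335
```

```bash
python3 - <<'E'
from h import *
for n in ['wrist','scene']: snap(n,n+'j')
o=st(); print(o['eef_pos'],o['wrist_force'],o['torque'],o['time_s'])
for n in ['wrist','scene']:
    w=cloud(n,n+'j'); k,q=rodfit(w,(.547,.232),.116,.145); k2,b,s=blockfit(w)
    print(n,k,(q[:2]*1000).round(1),'slope',q[2:].round(3),'| block',k2,np.round(b[0],1),np.round(b[1],1),round(b[2],1))
E
```

```text
[0.54712928 0.23192496 0.22318185] [ 0.37391924 -0.13204339 -3.39681718] [-0.05589717 -0.02696504 -0.03014241] 8.75
wrist 370 [545.9 232.4] slope [0.001 0.001] | block 2504 [545.6 232.3] [44.  44.9] 67.4
scene 74 [547.2 230.5] slope [0.003 0.   ] | block 501 [547.6 230.5] [44.7 44. ] 67.7
```

Aligned to ~0.3 mm in both cameras. Feeling downward.

>>> {"fn": "servo_tool", "kwargs": {"targets": [1,0,0.3,0,1,0,0,0,0,0,0,0,0,0,0,0,0,0,0,0]}}

```text
time_s: 9.25
eef_pos: [0.5475, 0.2319, 0.2213]
eef_rot: [0.703, 0.08, 0.703, -0.08]
wrist_force: [-0.2, 0.4, -2.2]
opening: 0.34
```

>>> {"fn": "servo_tool", "kwargs": {"targets": [1,0,0,0,1,0,0,0,0,0,0,0,0,0,0,0,0,0,0,0]}}

```text
time_s: 9.75
eef_pos: [0.5475, 0.2319, 0.2193]
eef_rot: [0.703, 0.08, 0.703, -0.08]
wrist_force: [0.1, 0.3, -2.3]
opening: 0.338
```

No contact 4 mm below the top, so the tip is in the bore. Continuing to the bearing.

>>> {"fn": "servo_tool", "kwargs": {"targets": [1,0,0,0,1,0,0,0,1,0,0,0,0,0,0,0,0,0,0,0]}}

```text
time_s: 10.25
eef_pos: [0.5475, 0.2319, 0.2162]
eef_rot: [0.702, 0.08, 0.703, -0.08]
wrist_force: [0.6, -0.2, -2.6]
opening: 0.334
```

>>> {"fn": "servo_tool", "kwargs": {"targets": [0.6,0,0,0,0.6,0,0,0,0.6,0,0,0,0,0,0,0,0,0,0,0]}}

```text
time_s: 10.75
eef_pos: [0.5475, 0.2318, 0.2144]
eef_rot: [0.702, 0.08, 0.703, -0.08]
wrist_force: [-0.9, 0.5, -2.9]
opening: 0.341
```

>>> {"fn": "servo_tool", "kwargs": {"targets": [0.6,0,0,0,0.6,0,0,0,0.6,0,0,0,0.6,0,0,0,0,0,0,0]}}

```text
time_s: 11.25
eef_pos: [0.5474, 0.2319, 0.2119]
eef_rot: [0.702, 0.08, 0.703, -0.08]
wrist_force: [0.5, -0.2, -3.3]
opening: 0.338
```

>>> {"fn": "servo_tool", "kwargs": {"targets": [0.6,0,0,0,0.6,0,0,0,0.6,0,0,0,0.6,0,0,0,0,0,0,0]}}

```text
time_s: 11.75
eef_pos: [0.5474, 0.2318, 0.2096]
eef_rot: [0.702, 0.08, 0.703, -0.08]
wrist_force: [-0.4, 0.5, -2.8]
opening: 0.336
```

>>> {"fn": "servo_tool", "kwargs": {"targets": [0.6,0,0,0,0.6,0,0,0,0.6,0,0,0,0.6,0,0,0,0,0,0,0]}}

```text
time_s: 12.25
eef_pos: [0.5478, 0.2319, 0.2081]
eef_rot: [0.703, 0.08, 0.702, -0.08]
wrist_force: [-2.0, -0.0, 3.6]
opening: 0.335
```

>>> {"fn": "servo_tool", "kwargs": {"targets": [0.6,0,0,0,0.6,0,0,0,0.6,0,0,0,0,0,0,0,0,0,0,0]}}

```text
time_s: 12.75
eef_pos: [0.5481, 0.2319, 0.2072]
eef_rot: [0.703, 0.08, 0.702, -0.08]
wrist_force: [-0.7, -0.8, 10.4]
opening: 0.337
```

Bearing contact: about 13 N now with the drift's weight subtracted. Pushing steadily.

>>> {"fn": "servo_tool", "kwargs": {"targets": [0.4,0,0,0,0.4,0,0,0,0.4,0,0,0,0.4,0,0,0,0.4,0,0,0]}}

```text
time_s: 13.25
eef_pos: [0.5483, 0.2319, 0.2055]
eef_rot: [0.703, 0.08, 0.702, -0.08]
wrist_force: [-2.9, -1.2, 11.5]
opening: 0.334
```

>>> {"fn": "servo_tool", "kwargs": {"targets": [0.5,0,0,0,0.5,0,0,0,0.5,0,0,0,0.5,0,0,0,0.5,0,0,0]}}

```text
time_s: 13.75
eef_pos: [0.5483, 0.2319, 0.2031]
eef_rot: [0.703, 0.081, 0.702, -0.08]
wrist_force: [-3.6, -2.5, 12.3]
opening: 0.337
```

>>> {"fn": "servo_tool", "kwargs": {"targets": [0.5,-0.15,-0.25,0,0.5,-0.15,-0.25,0,0.5,0,0,0,0.5,0,0,0,0.5,0,0,0]}}

```text
time_s: 14.25
eef_pos: [0.5479, 0.2319, 0.2005]
eef_rot: [0.704, 0.081, 0.702, -0.08]
wrist_force: [-2.3, -1.3, 10.6]
opening: 0.339
```

>>> {"fn": "servo_tool", "kwargs": {"targets": [0.6,0,0,0,0.6,0,0,0,0.6,0,0,0,0.6,0,0,0,0.6,0,0,0]}}

```text
time_s: 14.75
eef_pos: [0.5479, 0.2319, 0.1975]
eef_rot: [0.704, 0.081, 0.702, -0.08]
wrist_force: [-2.6, -0.8, 10.4]
opening: 0.332
```

>>> {"fn": "servo_tool", "kwargs": {"targets": [0.6,0,-0.2,0,0.6,0,-0.2,0,0.6,0,0,0,0.6,0,0,0,0.6,0,0,0]}}

```text
time_s: 15.25
eef_pos: [0.5478, 0.2319, 0.1947]
eef_rot: [0.704, 0.081, 0.701, -0.08]
wrist_force: [-1.9, -1.2, 12.0]
opening: 0.339
```

>>> {"fn": "servo_tool", "kwargs": {"targets": [0.6,0,0,0,0.6,0,0,0,0.6,0,0,0,0.6,0,0,0,0.6,0,0,0]}}

```text
time_s: 15.75
eef_pos: [0.5478, 0.2319, 0.1917]
eef_rot: [0.704, 0.081, 0.701, -0.08]
wrist_force: [-2.3, -1.0, 11.7]
opening: 0.339
```

>>> {"fn": "servo_tool", "kwargs": {"targets": [0.6,0,0,0,0.6,0,0,0,0.6,0,0,0,0.6,0,0,0,0.6,0,0,0]}}

```text
time_s: 16.25
eef_pos: [0.5477, 0.2319, 0.1884]
eef_rot: [0.704, 0.081, 0.701, -0.08]
wrist_force: [-1.5, -1.2, 9.5]
opening: 0.333
```

>>> {"fn": "servo_tool", "kwargs": {"targets": [0.6,0,0,0,0.6,0,0,0,0.6,0,0,0,0.6,0,0,0,0.6,0,0,0]}}

```text
time_s: 16.75
eef_pos: [0.5461, 0.2317, 0.1826]
eef_rot: [0.702, 0.08, 0.703, -0.081]
wrist_force: [0.2, 0.2, -2.8]
opening: 0.336
```

>>> {"fn": "servo_tool", "kwargs": {"targets": [0.6,0,0,0,0.6,0,0,0,0.6,0,0,0,0,0,0,0,0,0,0,0]}}

```text
time_s: 17.25
eef_pos: [0.5465, 0.2318, 0.1817]
eef_rot: [0.702, 0.08, 0.703, -0.08]
wrist_force: [0.1, -0.2, -3.2]
opening: 0.338
```

The force fell to the drift's own weight, so the bearing has let go. Drawing out.

>>> {"fn": "servo_tool", "kwargs": {"targets": [-4,0,0,0,-8,0,0,0,-8,0,0,0,-8,0,0,0,-8,0,0,0]}}

```text
time_s: 17.75
eef_pos: [0.5468, 0.2319, 0.2189]
eef_rot: [0.703, 0.08, 0.702, -0.08]
wrist_force: [1.0, -0.4, -1.9]
opening: 0.335
```

>>> {"fn": "servo_tool", "kwargs": {"targets": [-10,0,0,0,-10,0,0,0,-10,0,0,0,0,0,0,0,0,0,0,0]}}

```text
time_s: 18.25
eef_pos: [0.5466, 0.2318, 0.2479]
eef_rot: [0.703, 0.08, 0.702, -0.08]
wrist_force: [-0.7, -0.3, -3.3]
opening: 0.333
```

```bash
python3 - <<'E'
from h import *
for n in ['wrist','side','scene']: snap(n,n+'o')
o=st(); print(o['eef_pos'],rot(o).round(4),o['wrist_force'],o['time_s'],o['opening'])
for n in ['wrist','scene']:
    w=cloud(n,n+'o'); k,q=rodfit(w,(.547,.232),.137,.165); k2,b,s=blockfit(w)
    print(n,k,(q[:2]*1000).round(1),'slope',q[2:].round(3),'| block',k2,np.round(b[0],1),np.round(b[1],1))
    m=(np.hypot(w[...,0]-.547,w[...,1]-.232)<.03)&(w[...,2]>.112)&(w[...,2]<.17); print('tip z',np.percentile(w[m][:,2],[0.5,1,2]))
    m=(np.hypot(w[...,0]-b[0][0]/1000,w[...,1]-b[0][1]/1000)<.009)&(w[...,2]<.1); print('in bore z',np.sort(w[m][:,2]).round(3)[::12])
p=[cv2.imread('pics/%so.png'%n) for n in ['wrist','side','scene']]
cv2.imwrite('pics/out.png',np.hstack([cv2.resize(p[0][150:350,220:420],(400,400)),cv2.resize(p[1][130:230,230:330],(400,400))]))
E
```

```text
[0.54614074 0.23167855 0.24694919] [[-1.300e-03  2.258e-01  9.742e-01]
 [-3.000e-04  9.742e-01 -2.258e-01]
 [-1.000e+00 -6.000e-04 -1.200e-03]] [ 0.41584803  0.35644137 -2.26980166] 18.4 0.3332833804247854
wrist 335 [545.6 232.3] slope [-0. -0.] | block 2094 [545.4 232.3] [44.  44.3]
tip z [0.13259229 0.13271449 0.13331835]
in bore z [0.094 0.095 0.095 0.095 0.095 0.095 0.095 0.095 0.095 0.096 0.096 0.096
 0.096 0.096 0.096 0.096 0.096 0.097]
scene 79 [546.2 230.4] slope [ 0.003 -0.006] | block 516 [547.5 230.5] [44.3 44.5]
tip z [0.13172974 0.13242314 0.13261887]
in bore z [0.094 0.095 0.096 0.097 0.097 0.098]
```

View pics/out.png

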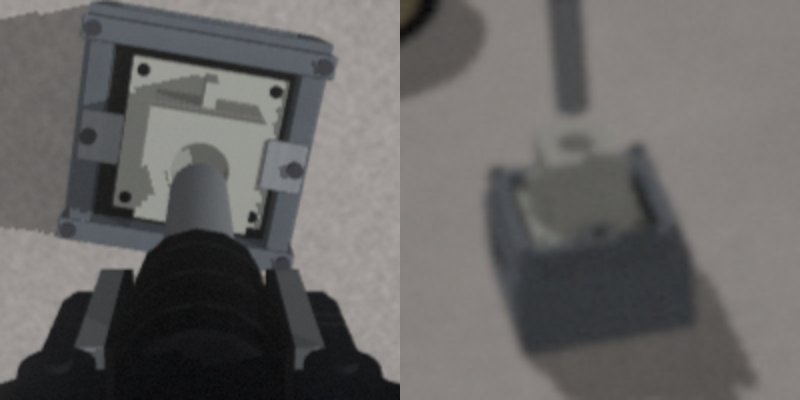

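```bash
python3 - <<'E'
from h import *
for n,f in [('wrist','wst'),('wrist','wristh'),('scene','scene0'),('scene','sceneh'),('wrist','wristo'),('scene','sceneo'),('side','sideh'),('side','sideo')]:
    w=cloud(n,f); b=blockfit(w)[1]; z=np.load('pics/'+f+'.npz')['p'].astype(int)
    c=np.array(b[0])/1000
    m=(np.hypot(w[...,0]-.547,w[...,1]-.232)<.03)&(w[...,2]>.112)&(w[...,2]<.17); t=w[m][:,2]
    m=(np.hypot(w[...,0]-c[0],w[...,1]-c[1])<.0105)&(w[...,2]<.105)
    s=w[m]; print(f,'tip',np.percentile(t,1).round(4) if len(t) else None,len(s)); 
    if len(s): d=s[:,:2]-c; print('   z pct',np.percentile(s[:,2],[0,10,50,90,100]).round(4),'d mean',(d.mean(0)*1000).round(1),'min',(d.min(0)*1000).round(1),'max',(d.max(0)*1000).round(1),'col',z[m].mean(0).round())
E
python3 - <<'E'
import cv2,numpy as np
a=[cv2.imread('pics/%s.png'%f) for f in ('wristh','wristo')]
cv2.imwrite('pics/cmp.png',np.hstack([cv2.resize(x[200:270,285:355],(400,400),interpolation=cv2.INTER_NEAREST) for x in a]))
E
```

```text
wst tip None 452
   z pct [0.0937 0.0949 0.0956 0.0965 0.1034] d mean [ 0.9 -0.1] min [ -8.5 -10.3] max [10.1 10.4] col [93. 97. 95.]
wristh tip 0.1318 267
   z pct [0.0938 0.0948 0.0956 0.0965 0.0976] d mean [-2.   1.5] min [ -8.1 -10.1] max [ 7.6 10.2] col [103. 107. 105.]
scene0 tip 0.1122 117
   z pct [0.0937 0.0951 0.0966 0.0981 0.104 ] d mean [-1.3 -0.4] min [-9.7 -9.9] max [ 7.3 10.1] col [ 97. 105. 103.]
sceneh tip 0.1316 81
   z pct [0.0931 0.095  0.0964 0.0983 0.1004] d mean [0.7 1. ] min [-8.9 -9.9] max [8.1 9.7] col [111. 119. 117.]
wristo tip 0.1327 245
   z pct [0.0939 0.0947 0.0955 0.0964 0.0974] d mean [-2.6  0.8] min [ -8.7 -10.3] max [ 6.1 10.3] col [105. 110. 108.]
sceneo tip 0.1324 81
   z pct [0.0936 0.0947 0.0967 0.0983 0.0996] d mean [0.6 0.3] min [ -8.2 -10. ] max [7.6 9.6] col [113. 121. 119.]
sideh tip 0.1169 1
   z pct [0.1028 0.1028 0.1028 0.1028 0.1028] d mean [9.1 2.3] min [9.1 2.3] max [9.1 2.3] col [92. 95. 96.]
sideo tip 0.1121 4
   z pct [0.098  0.0992 0.1029 0.1038 0.1038] d mean [5.7 6.4] min [2.7 1.8] max [9.1 9.3] col [90. 95. 96.]
```

View pics/cmp.png

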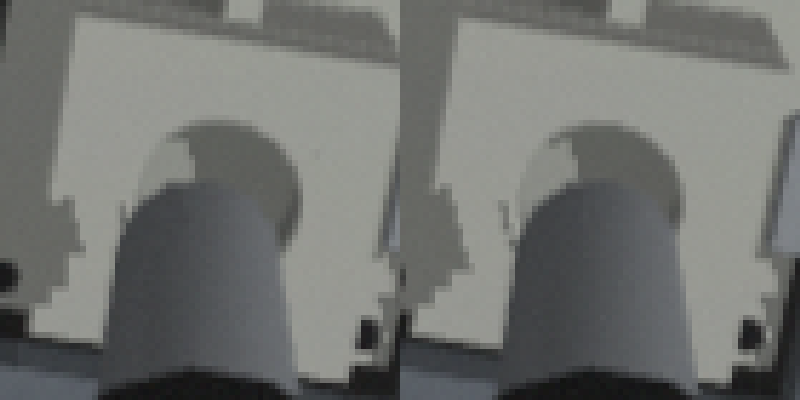

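The spot visible at the bore's centre looks the same before and after (z≈0.0955). The tip has already passed well below that, so the picture may not show the bearing. I'll check by touch, re-entering the bore while still aligned.

>>> {"fn": "servo_tool", "kwargs": {"targets": [10,0,0.4,0,9,0,0,0,0,0,0,0,2,0,0,0,2,0,0,0]}}

```text
time_s: 18.9
eef_pos: [0.5471, 0.2317, 0.2246]
eef_rot: [0.703, 0.08, 0.702, -0.08]
wrist_force: [0.3, -0.5, -2.8]
opening: 0.337
```

>>> {"fn": "servo_tool", "kwargs": {"targets": [1,0,0,0,1,0,0,0,1,0,0,0,0,0,0,0,0,0,0,0]}}

```text
time_s: 19.4
eef_pos: [0.547, 0.2317, 0.2218]
eef_rot: [0.703, 0.08, 0.702, -0.08]
wrist_force: [0.4, -0.3, -2.7]
opening: 0.339
```

>>> {"fn": "servo_tool", "kwargs": {"targets": [1,0,0,0,1,0,0,0,1,0,0,0,0,0,0,0,0,0,0,0]}}

```text
time_s: 19.9
eef_pos: [0.5469, 0.2317, 0.2186]
eef_rot: [0.702, 0.08, 0.703, -0.08]
wrist_force: [-0.0, -0.5, -2.4]
opening: 0.337
```

>>> {"fn": "servo_tool", "kwargs": {"targets": [2,0,0,0,2,0,0,0,2,0,0,0,2,0,0,0,0,0,0,0]}}

```text
time_s: 20.4
eef_pos: [0.5467, 0.2316, 0.2102]
eef_rot: [0.702, 0.08, 0.703, -0.08]
wrist_force: [-0.2, -0.2, -2.2]
opening: 0.337
```

>>> {"fn": "servo_tool", "kwargs": {"targets": [1.2,0,0,0,1.2,0,0,0,1.2,0,0,0,1.2,0,0,0,0,0,0,0]}}

```text
time_s: 20.9
eef_pos: [0.5468, 0.2317, 0.2056]
eef_rot: [0.702, 0.08, 0.703, -0.08]
wrist_force: [-0.7, -0.7, -2.7]
opening: 0.335
```

>>> {"fn": "servo_tool", "kwargs": {"targets": [3,0,0,0,3,0,0,0,3,0,0,0,3,0,0,0,3,0,0,0]}}

```text
time_s: 21.4
eef_pos: [0.5469, 0.2317, 0.1905]
eef_rot: [0.702, 0.08, 0.703, -0.08]
wrist_force: [-0.5, -0.1, -2.1]
opening: 0.337
```

>>> {"fn": "servo_tool", "kwargs": {"targets": [2.5,0,0,0,2.5,0,0,0,2.5,0,0,0,2.5,0,0,0,0,0,0,0]}}

```text
time_s: 21.9
eef_pos: [0.5467, 0.2316, 0.1804]
eef_rot: [0.702, 0.08, 0.703, -0.08]
wrist_force: [-0.5, -0.5, -2.9]
opening: 0.34
```

>>> {"fn": "servo_tool", "kwargs": {"targets": [1.5,0,0,0,1.5,0,0,0,1.5,0,0,0,1.5,0,0,0,1.5,0,0,0]}}

```text
time_s: 22.4
eef_pos: [0.5469, 0.2317, 0.1733]
eef_rot: [0.703, 0.08, 0.703, -0.08]
wrist_force: [-0.4, -1.0, -3.2]
opening: 0.335
```

>>> {"fn": "servo_tool", "kwargs": {"targets": [1.2,0,0,0,1.2,0,0,0,1.2,0,0,0,1.2,0,0,0,1.2,0,0,0]}}

```text
time_s: 22.9
eef_pos: [0.547, 0.2317, 0.1673]
eef_rot: [0.703, 0.08, 0.703, -0.08]
wrist_force: [0.5, 0.8, -3.3]
opening: 0.338
```

Free all the way to tip z≈0.052 m, far below where the bore lets go, so the bearing is out. Drawing out and returning to the hole.

>>> {"fn": "servo_tool", "kwargs": {"targets": [-5,0,0,0,-10,0,0,0,-10,0,0,0,-10,0,0,0,-10,0,0,0]}}

```text
time_s: 23.4
eef_pos: [0.5473, 0.2318, 0.214]
eef_rot: [0.703, 0.08, 0.702, -0.08]
wrist_force: [0.2, -0.4, -0.8]
opening: 0.337
```

>>> {"fn": "servo_tool", "kwargs": {"targets": [-10,0,0,0,-12,0,0,0,-12,0,0,0,0,0,0,0,0,0,0,0]}}

```text
time_s: 23.9
eef_pos: [0.5471, 0.2317, 0.2467]
eef_rot: [0.703, 0.08, 0.702, -0.08]
wrist_force: [0.2, 0.2, -3.4]
opening: 0.336
```

>>> {"fn": "servo_tool", "kwargs": {"targets": [0,-40,2.3,0,0,-48,2.7,0,0,-48,2.7,0,0,-48,2.7,0,0,-48,2.7,0]}}

```text
time_s: 24.4
eef_pos: [0.5062, 0.0012, 0.2456]
eef_rot: [0.702, 0.08, 0.703, -0.08]
wrist_force: [0.6, -0.9, -2.4]
opening: 0.336
```

>>> {"fn": "servo_tool", "kwargs": {"targets": [0,-48,2.7,0,0,-48,2.7,0,0,-48,2.7,0,0,-45,2.7,0,0,-35,2.2,0]}}

```text
time_s: 24.9
eef_pos: [0.4682, -0.2208, 0.2457]
eef_rot: [0.702, 0.081, 0.703, -0.081]
wrist_force: [0.4, -0.5, -3.1]
opening: 0.335
```

>>> {"fn": "servo_tool", "kwargs": {"targets": [10,-21,1.1,0,10,0,0,0,10,0,0,0,10,0,0,0,0,0,0,0]}}

```text
time_s: 25.4
eef_pos: [0.4649, -0.2372, 0.2042]
eef_rot: [0.701, 0.081, 0.704, -0.079]
wrist_force: [-0.2, -0.2, -2.1]
opening: 0.338
```

>>> {"fn": "servo_tool", "kwargs": {"targets": [0,0,0,0,0,0,0,0,0,0,0,0,0,0,0,0,0,0,0,0]}}

```text
time_s: 25.9
eef_pos: [0.4659, -0.2392, 0.2067]
eef_rot: [0.703, 0.08, 0.702, -0.08]
wrist_force: [-0.0, 0.1, -3.1]
opening: 0.335
```

```bash
python3 - <<'E'
from h import *
for n in ['wrist','side','scene']: snap(n,n+'r')
o=st(); print(o['eef_pos'],rot(o).round(4),o['wrist_force'],o['time_s'],o['opening'])
for n in ['wrist','side','scene']:
    w=cloud(n,n+'r'); k,q=rodfit(w,(.466,-.239),.098,.13)
    m=(np.hypot(w[...,0]-.466,w[...,1]+.239)<.03)&(w[...,2]>.07)&(w[...,2]<.13)
    p=np.load('pics/'+n+'r.npz')['p'].astype(int); mm=(np.hypot(w[...,0]-.473,w[...,1]+.201)<.09)&(np.abs(w[...,2]-.05)<.004)&(p[...,2]>p[...,0]+30)
    b=cv2.minAreaRect((w[mm][:,:2]*1000).astype(np.float32))
    print(n,k,(q[:2]*1000).round(1),q[2:].round(3),np.percentile(w[m][:,2],1),np.round(b[0],1),np.round(b[1],1),round(b[2],1))
p=[cv2.imread('pics/%sr.png'%n) for n in ['wrist','side','scene']]
cv2.imwrite('pics/ret.png',np.hstack([cv2.resize(p[0][150:350,220:420],(400,400)),cv2.resize(p[1][230:350,310:430],(400,400))]))
E
```

```text
[ 0.46570435 -0.23918626  0.20648007] [[ 1.000e-04  2.259e-01  9.742e-01]
 [-1.000e-04  9.742e-01 -2.259e-01]
 [-1.000e+00 -1.000e-04  1.000e-04]] [ 0.46285269 -1.08181324 -2.68970076] 26.05 0.33645809163187324
wrist 407 [ 464.9 -238.8] [-0.001  0.002] 0.09166232784098369 [ 471.9 -200.3] [150.5  64.6] 79.2
side 148 [ 466.2 -238.7] [ 0.005 -0.001] 0.09288491150253866 [ 472.6 -202.3] [152.3  66.3] 79.4
scene 103 [ 466.7 -240.8] [-0.026 -0.001] 0.09254724247334051 [ 474.2 -201.2] [150.6  64.9] 79.2
```

View pics/ret.png

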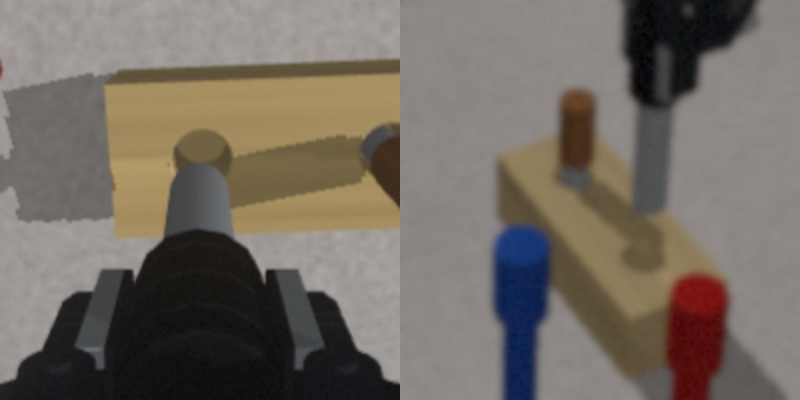

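The rod is above its hole; cameras average ~0.9 mm low in y, so I correct and lower it.

>>> {"fn": "servo_tool", "kwargs": {"targets": [10,0.8,-0.2,0,10,0,0,0,10,0,0,0,7,0,0,0,0,0,0,0]}}

```text
time_s: 26.55
eef_pos: [0.4648, -0.2376, 0.1676]
eef_rot: [0.702, 0.081, 0.703, -0.08]
wrist_force: [-0.6, -0.1, -2.7]
opening: 0.338
```

>>> {"fn": "servo_tool", "kwargs": {"targets": [2,0,0,0,2,0,0,0,2,0,0,0,1,0,0,0,0,0,0,0]}}

```text
time_s: 27.05
eef_pos: [0.4657, -0.2383, 0.1624]
eef_rot: [0.703, 0.08, 0.703, -0.08]
wrist_force: [-0.0, 1.0, -3.2]
opening: 0.341
```

>>> {"fn": "servo_tool", "kwargs": {"targets": [1.5,0,0,0,1.5,0,0,0,1,0,0,0,0,0,0,0,0,0,0,0]}}

```text
time_s: 27.55
eef_pos: [0.4657, -0.2383, 0.1584]
eef_rot: [0.703, 0.08, 0.703, -0.08]
wrist_force: [-0.8, 0.2, -3.1]
opening: 0.339
```

>>> {"fn": "servo_tool", "kwargs": {"targets": [4,0,0,0,6,0,0,0,8,0,0,0,8,0,0,0,6,0,0,0]}}

```text
time_s: 28.05
eef_pos: [0.4653, -0.238, 0.1251]
eef_rot: [0.702, 0.081, 0.703, -0.08]
wrist_force: [-0.1, -0.5, -2.5]
opening: 0.335
```

>>> {"fn": "servo_tool", "kwargs": {"targets": [1.5,0,0,0,1,0,0,0,1,0,0,0,0,0,0,0,0,0,0,0]}}

```text
time_s: 28.55
eef_pos: [0.4659, -0.2384, 0.1232]
eef_rot: [0.703, 0.08, 0.702, -0.08]
wrist_force: [-0.2, -0.3, -2.3]
opening: 0.34
```

>>> {"fn": "servo_tool", "kwargs": {"targets": [0.5,0,0,0,0.5,0,0,0,0.5,0,0,0,0,0,0,0,0,0,0,0]}}

```text
time_s: 29.05
eef_pos: [0.4657, -0.2383, 0.1214]
eef_rot: [0.703, 0.08, 0.703, -0.08]
wrist_force: [0.1, -0.7, -2.3]
opening: 0.336
```

>>> {"fn": "servo_tool", "kwargs": {"targets": [0.4,0,0,0,0.4,0,0,0,0,0,0,0,0,0,0,0,0,0,0,0]}}

```text
time_s: 29.55
eef_pos: [0.466, -0.2385, 0.1213]
eef_rot: [0.703, 0.08, 0.702, -0.08]
wrist_force: [-1.9, 1.5, 5.9]
opening: 0.34
```

Floor contact felt. Releasing.

>>> {"fn": "servo_tool", "kwargs": {"targets": [-0.4,0,0,0,0,0,0,0,0,0,0,0,0,0,0,0,0,0,0,0], "fingers": 55}}

```text
time_s: 30.05
eef_pos: [0.4657, -0.2383, 0.1209]
eef_rot: [0.702, 0.08, 0.703, -0.08]
wrist_force: [-0.3, -1.5, -0.6]
opening: 0.644
```

>>> {"fn": "servo_tool", "kwargs": {"targets": [-5,0,0,0,-15,0,0,0,-20,0,0,0,-20,0,0,0,-20,0,0,0]}}

```text
time_s: 30.55
eef_pos: [0.4657, -0.2383, 0.2021]
eef_rot: [0.703, 0.08, 0.702, -0.08]
wrist_force: [0.7, -0.1, 0.5]
opening: 0.644
```

>>> {"fn": "servo_tool", "kwargs": {"targets": [-20,0,0,0,-20,0,0,0,-15,0,0,0,0,0,0,0,0,0,0,0]}}

```text
time_s: 31.05
eef_pos: [0.4657, -0.2383, 0.2559]
eef_rot: [0.703, 0.08, 0.702, -0.08]
wrist_force: [-0.4, 1.1, -1.4]
opening: 0.645
```

```bash
python3 - <<'E'
from h import *
for n in ['wrist','side','scene']: snap(n,n+'e')
o=st(); print(o['eef_pos'],o['wrist_force'],o['time_s'],o['opening'])
for n in ['wrist','side','scene']:
    w=cloud(n,n+'e')
    m=(np.hypot(w[...,0]-.466,w[...,1]+.238)<.03)&(w[...,2]>.13)&(w[...,2]<.142); s=w[m]
    print(n,len(s),s.mean(0).round(4), cv2.minEnclosingCircle((s[:,:2]*1000).astype(np.float32)) if len(s)>3 else '')
    if n!='wrist': print(rodfit(w,(.466,-.238),.088,.13,.015))
print(spotter.search_frame('scene','bearing')[:3], spotter.search_frame('side','bearing')[:3])
p=cv2.imread('pics/scenee.png'); cv2.imwrite('pics/end.png',np.hstack([p[90:430,200:440],cv2.imread('pics/sidee.png')[90:430,220:440]]))
E
```

```text
[ 0.46518527 -0.2378974   0.25475627] [ 0.54284051  0.25207634 -0.37332722] 31.2 0.641228437392539
wrist 1320 [ 0.4639 -0.2378  0.1352] ((464.8108215332031, -237.86669921875), 15.01994800567627)
side 181 [ 0.4642 -0.2402  0.1361] ((465.68389892578125, -238.79965209960938), 15.972647666931152)
(280, array([ 0.46692922, -0.23808924, -0.00161499,  0.00546006]))
scene 163 [ 0.468  -0.2373  0.1358] ((468.44085693359375, -238.94789123535156), 15.603617668151855)
(195, array([ 0.46678871, -0.24037629, -0.01186164,  0.00645824]))
[] []
```

View pics/end.png

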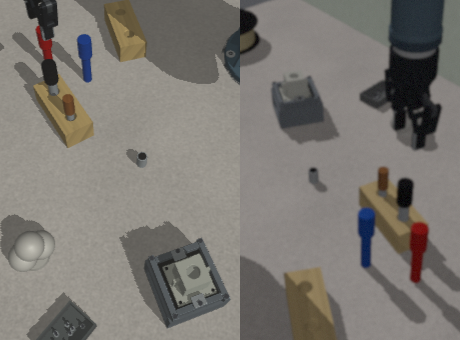

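View pics/wriste.png

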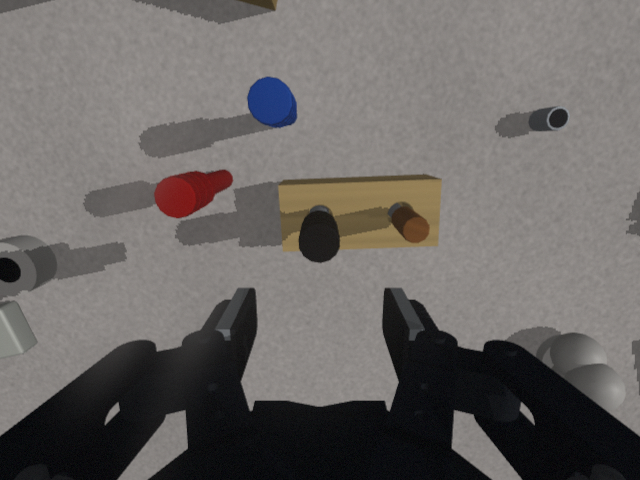

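The drift stands upright in its hole (grip top at (319,236) in the wrist view, z 0.135–0.136, same as at the start). The gripper is clear and the bystanders look undisturbed, so I'm handing in.

```bash
python3 -c "
from h import *
print(workorder.hand_in())"
```

```text
the job is handed in; nothing more can be done
None
```

I pushed the old bearing out with the drift and stood the drift back in its original hole. I handed the job in at about 31 s of the 72 s allowed; no verdict was reported.

**Pushing it out:** I lined the tip up over the bore using offsets between the rod and the block in the wrist and scene cameras. It entered without touching the block. The drift met the bearing about 15 mm below the block's top. Pushing then read about 13–15 N at the wrist, with the drift's weight allowed for and noise of about 1 N, against the 25 N limit. The resistance vanished with the tip about 37–40 mm below the block's top. Sideways forces stayed under about 4.5 N, so the block should not have slid.

**Checks at the end:**
- **Bearing:** I went back down the bore and met no resistance to tip z ≈ 0.052 m, well past where the bore lets go.
- **Drift:** it stands upright, with its grip top at the same height as at the start (0.135–0.136 m) and within about 2 mm of the hole's axis. The gripper is clear of it.
- **Bystanders:** the scraper, new bearing, model and tray look unmoved in the pictures; I did not measure them again.

**What disagreed or could not be seen:**
- The depth picture showed the same surface inside the bore (z ≈ 0.0955 m) before and after the push, though the drift passed freely through that height. I relied on touch instead.
- I did not see the dropped bearing on the base plate, and the detector did not find it.
- The scene and side cameras differed by 1–3 mm on the drift's position.

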